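# Clear the signal with the spring-return key switch

### The job

The green diesel is waiting at the semaphore: clear the signal for it. Lift the red-headed key out of the wooden key block, push it all the way home into the keyhole of the yellow-topped key switch (its two sprung pins are sticky, so press on and rock the key a little if it snags), then turn it a full quarter turn clockwise against the spring. The switch springs back when let go, so finish while still gripping the key and holding it turned, signal arm down; leave the blue key and the toy vehicles where they are and do not touch the signal itself.

Things in the scene. Friction and masses are not known exactly. Their poses are not given: they have to be found in the camera images.
- red_key_head (a point): centre of the head of the red key, the place to grip it; the key stands upright in the block, blade down. Axes: z up, y along the width of head and blade, x through their thickness. The head is a rounded plastic paddle 34 mm wide (y), 10 mm thick (x), 34 mm high; under it a shoulder 12 x 26 x 3 mm, its underside 20 mm below this point. The key is the same turned half round; about 40 g
- red_key_tip (a point): tip of the red key's steel blade, on its axis, 54 mm below the centre of the head; same axes. The blade is 34 mm long: a 26 mm bit at the tip, 20 mm wide (y) and 4 mm thick with wavy edges, then 8 mm of round neck, 5 mm in diameter, up to the shoulder
- blue_key_head (a point): centre of the head of the blue key, otherwise like the red one, standing in the other hole of the block, 50 mm from the red one along the keys' width; to be left alone
- key_block: fixed wooden block, 40 x 100 x 42 mm (x, y, z), origin at the centre of its underside; two holes 25 mm either side of its centre along y, either of which may hold the red key. The blades stand in them with 1 mm of play, the shoulders on the block's top; a key comes out by lifting it straight up more than 34 mm
- key_switch: fixed grey box, 72 mm square and 46 mm high with a yellow lid, origin at the centre of its underside, a steel plate with the keyhole in the middle of its top; the plate has a red mark at the rest position and a green one at the quarter turn
- keyhole (a point): centre of the keyhole's mouth, level with the plate, 46 mm above the table. Axes: z up, y along the slot, x across it. The slot is 23 x 7 mm, bevelled by 1.5 mm; the blade fits either way round. Sprung pins snag the blade at 15 to 20 and 24 to 29 mm of depth with some 5 to 10 N. The key is home with its shoulder on the plate, 34 mm deep, and turns only there, its wide bit being then below the plate
- key_switch_barrel (a joint): how far the lock barrel is turned, rad: 0 at rest, its slot in line with the keyhole, growing clockwise seen from above to a stop at 1.571 (a quarter turn). A spring turns it back, 0.02 N m at 0 and 0.08 N m at the quarter turn, plus a little friction. The key has some 0.1 rad of play in it
- semaphore_arm (a joint): angle of the red arm of the semaphore signal at the front edge of the layout, rad: 0 level (stop), about -0.8 lowered (clear). It is driven by the key switch: value = -0.52 x the barrel's angle, and it must not be touched
- pickup: loose green toy pickup, 48 x 22 x 18 mm, origin under its centre; to be left alone
- lorry: loose green toy lorry, 67 x 22 x 25 mm, origin under its centre; to be left alone

How it is judged:
By the outcome, as a careful person would: the job done as asked, in the order asked, and still so for the second after the job is handed in, while the arm keeps its last pose, push and grip.
It also fails if it takes over 54 s, if anything falls off the work surface, if the arm or the gripper's body presses on something with over 40 N, if the wrist force passes 120 N, or if a joint passes its speed limit or range.

### The arm

A 7-joint arm with a two-finger parallel gripper is mounted at the origin on a cart in front of the work surface, level with it; the furniture and walls round the work are solid. World frame = base frame: x ahead of the robot, y to its left, z up, the work surface at z = 0. Lengths are in m, angles in rad, forces in N, time in s.
With the tool pointing down it reaches from about 0.4 to 0.925 m from the base axis. Payload 4.1 kg.
Tool frame: the origin (TCP) lies on the centre line of the jaws, within the pads' length; the fingertips stand env.nose_length ahead of it and the grasp point (between the pads) lies 3 mm ahead of it (env.nose_length is the distance from the TCP to the fingertips, in m); z points along the fingers, y is the line along which they close (so a half turn about z gives the same grasp; the last joint's range is limited). The gripper opens to 85 mm and grips with 20 to 120 N. Pads are 22 mm wide; open, the fingers measure 114 mm over their backs; the gripper's body (76 mm by 85 mm) begins 54 mm behind the grasp point. The pads swing forward as they close: fully open they stand 13 mm farther back than shut.
Start: joints at [-1.399, 0.398, 0.045, 1.537, -0.019, 1.207, -0.051], TCP at [0.174, 0.626, 0.253] pointing down, gripper open.
Joint ranges: [-2.82, 2.82], [-0.49, 2.23], [-1.37, 1.46], [0, 2.46], [-1.36, 4.5], [0.23, 2], [-2.94, 2.94]. Speed limits (rad/s): [2.57, 2.57, 3.14, 3.14, 3.14, 3.14, 3.14].

### API

Orientations are given as a unit quaternion [x, y, z, w].
In Python, from rig import status, imaging, env gives the robot as it stands. The module is installed in compiled form; this text tells all that it offers.
- The arm moves only by the tool play_rows, never from a script. Its argument "moves" is a list of rows, each a list of 6 numbers: the shift along the tool's x, y, z in mm, then the turn, a rotation vector about the tool's x, y, z in degrees. In form: [[dx, dy, dz, ax, ay, az], ...]. A call has 1 to 8 rows; each row is the pose to reach, as a shift and turn from the pose commanded when the call began, along the tool's axes at that moment; what a row does not reach only later rows make up. A row lasts 1/8 s, in which the tool goes at most 62.5 mm and 10.7 degrees, less where a joint would pass 70% of its speed; a pose out of reach is approached as far as the arm can. A call with a gripper value outside its range is refused whole. "jaw" is the finger opening in mm, from 0 to 85.4, set as the call begins (left out, the last holds). The fingers move at their own pace and stop on an object; "force" is the grip in N (left out, the last holds). Time passes only in rows, so rows that repeat a pose let the fingers close. It gives the time, the measured TCP pose, the force, the opening and the grip force at its end, in the units of the state.
- status.observe(): the state, without advancing time (a new reading comes with each control period).
- imaging.snapshot(name): name is "side" or "top" or "wrist"; returns the picture (480x640x3 uint8, blue, green, red); there is no depth.
- imaging.camera_model(name): a dict with "mtx" (3x3 intrinsics, pixels), "xyz" and "rotation" of the camera in the world. Camera axes: x right, y down, z forward; pixel columns grow to the right and rows downward; lengths in m; the calibration is good to about 2 mm. A picture is of the moment at which its call begins: read the wrist's pose just before it. camera_model takes no time and is no camera call; for the wrist camera it gives the pose at the moment of the call.
- env.hand_in(): hands the job in; it is judged then, once.
The state is a dict: "t": time; "joint_pos": joint angles; "joint_velocities": joint speeds; "joint_torque": joint torques, N m; "tool_pos": TCP position; "tool_rot": TCP orientation; "ft_force": force on the tool from outside, world axes, zero at the start; "torque": the same for the moment, N m; "opening": finger opening in m; "grasp_force": force on a finger pad.
Only numpy, scipy, OpenCV 4.12 (cv2) and the standard library are available. Lean on these libraries where they do the work, as an engineer would, in place of code of your own. Each camera call takes 0.05 s, during which the arm holds its last target. There are 200 camera calls.

## Working session

There is one attempt and no reset: what is moved stays moved. The work goes in short steps, Python scripts to look and compute and a tool call to move; the robot and the scene stay as the last step left them, time stands still between calls to the robot, and variables do not carry over. Pictures are saved under pics/ and viewed, at most 10 in all, crops included, and the job is handed in when it is done.

Besides the shell and the picture viewer there is one more tool, called after "Call:" as name(argument=value, ...) on one line, values as JSON. play_rows: Moves the arm, as the interface text tells. Its arguments: {"type":"object","properties":{"moves":{"type":"array","items":{"type":"array","items":{"type":"number"}}},"jaw":{"type":"number"},"force":{"type":"number"}},"required":["moves"]}

```bash
mkdir -p pics; python3 - <<'E'
from rig import status, imaging, env
import cv2,numpy as np
print(env.nose_length); s=status.observe(); print(s['t'],s['tool_pos'],s['tool_rot'],s['opening'])
for n in ("top","side","wrist"):
    m=imaging.camera_model(n); im=imaging.snapshot(n); cv2.imwrite(f"pics/{n}0.png",im)
    print(n,np.round(m["mtx"],1).tolist(),np.round(m["xyz"],4),np.round(m["rotation"],3).tolist())
E
```

```text
0.022
0.0 [0.17369992 0.62574059 0.25225649] [ 1.34921598e-01  9.90855782e-01 -9.89553731e-04 -5.84498792e-05] 0.08524009750155419
top [[521.1, 0.0, 321.3], [0.0, 521.1, 242.2], [0.0, 0.0, 1.0]] [ 0.2791 -0.2911  0.9417] [-0.654, 0.747, -0.087, 0.078]
side [[562.5, 0.0, 326.8], [0.0, 562.5, 236.3], [0.0, 0.0, 1.0]] [ 0.2268 -0.9805  0.686 ] [0.892, -0.174, 0.069, -0.412]
wrist [[347.2, 0.0, 312.4], [0.0, 347.2, 229.5], [0.0, 0.0, 1.0]] [0.0975 0.6473 0.3726] [0.786, 0.598, 0.094, 0.125]
```

View pics/top0.png

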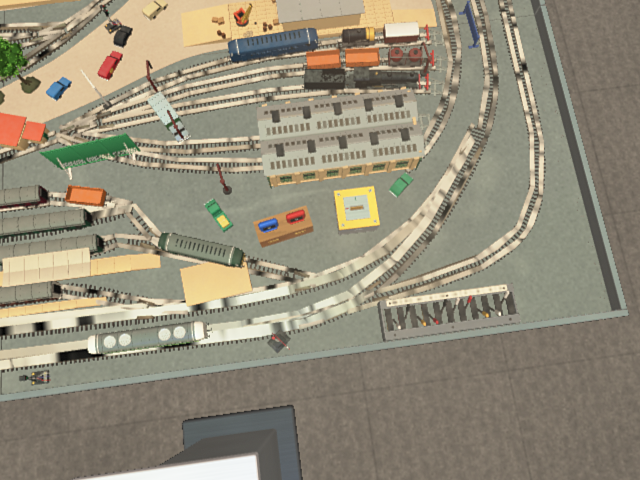

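View pics/side0.png

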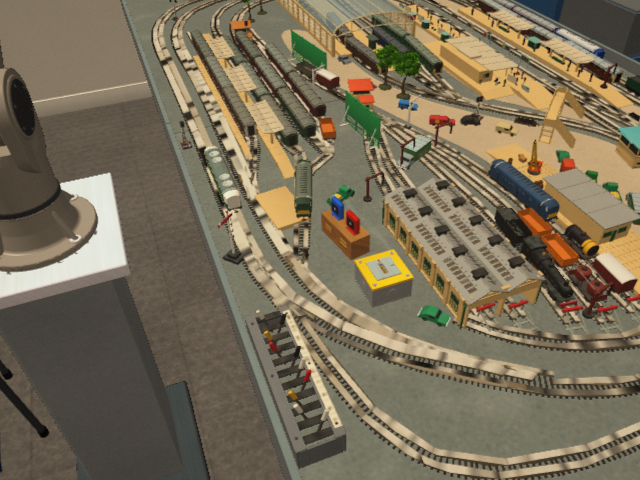

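Top view: the block is near (283,226), with the blue key at (268,224) and the red key at (295,215). The yellow switch is at (357,208), with green vehicles at (217,214) and (401,184). In the side view, red is at (352,222), blue at (338,207) and the switch lid at (384,268).

```bash
cat > h.py <<'E'
import cv2,numpy as np
from rig import status, imaging, env
from scipy.spatial.transform import Rotation as R
def ray(m,p):
    K=np.array(m["mtx"]);d=R.from_quat(m["rotation"]).as_matrix()@np.linalg.inv(K)@[p[0],p[1],1]
    return np.array(m["xyz"]),d/np.linalg.norm(d)
def plane(m,p,z):
    o,d=ray(m,p);return o+d*(z-o[2])/d[2]
def tri(*rs):
    A=sum(np.eye(3)-np.outer(d,d) for o,d in rs);b=sum((np.eye(3)-np.outer(d,d))@o for o,d in rs)
    return np.linalg.solve(A,b)
def proj(m,X):
    c=R.from_quat(m["rotation"]).as_matrix().T@(np.asarray(X)-m["xyz"]);c=np.array(m["mtx"])@c;return c[:2]/c[2]
def mask(im,col):
    h=cv2.cvtColor(im,cv2.COLOR_BGR2HSV);H,S,V=h[...,0].astype(int),h[...,1],h[...,2]
    r={'red':((H<7)|(H>172))&(S>150)&(V>70),'blue':(H>100)&(H<125)&(S>150)&(V>60),'yellow':(H>20)&(H<32)&(S>150)&(V>120),'wood':(H>7)&(H<18)&(S>110)&(V>50)}[col]
    return r.astype(np.uint8)*255
def blobs(im,col,roi,n=1):
    x0,y0,x1,y1=roi;k=mask(im,col)[y0:y1,x0:x1]
    cs,_=cv2.findContours(k,cv2.RETR_EXTERNAL,cv2.CHAIN_APPROX_NONE,offset=(x0,y0))
    return sorted(cs,key=cv2.contourArea,reverse=True)[:n]
def cen(c):
    M=cv2.moments(c);return np.array([M['m10'],M['m01']])/M['m00']
E
python3 - <<'E'
from h import *
T,S=imaging.camera_model("top"),imaging.camera_model("side")
t,s=cv2.imread("pics/top0.png"),cv2.imread("pics/side0.png")
RT=(245,195,320,250);RS=(315,180,375,250)
P={}
for c in("red","blue"):
    a,b=cen(blobs(t,c,RT)[0]),cen(blobs(s,c,RS)[0]);P[c]=tri(ray(T,a),ray(S,b));print(c,a,b,P[c],plane(T,a,.062+.005))
d=P['red']-P['blue'];print('key axis deg',np.degrees(np.arctan2(d[1],d[0])),np.linalg.norm(d))
for nm,m,im,roi in(("top",T,t,(325,180,390,240)),("side",S,s,(345,240,425,310))):
    c=cv2.approxPolyDP(cv2.convexHull(blobs(im,"yellow",roi)[0]),4,True)[:,0]
    W=np.array([plane(m,q,.046)[:2] for q in c]);print(nm,c.tolist(),W.round(4).tolist(),W.mean(0))
    if len(W)==4:
        for i in range(4):e=W[(i+1)%4]-W[i];print(np.degrees(np.arctan2(e[1],e[0])),np.linalg.norm(e))
q=R.from_quat(status.observe()['tool_rot']).as_matrix();print(q.round(3))
cv2.imwrite("pics/crop0.png",np.hstack([cv2.resize(t[170:260,240:420],None,fx=2.2,fy=2.2,interpolation=3),cv2.resize(s[160:250,290:470],None,fx=2.2,fy=2.2)]))
top=cv2.resize(t[170:260,240:420],(720,360),interpolation=cv2.INTER_CUBIC);cv2.imwrite("pics/crop0.png",top)
E
```

```text
red [295.29429429 216.54454454] [353.06707317 222.03760163] [ 0.5404444  -0.2769573   0.05745963] [ 0.53734141 -0.27706319  0.067     ]
blue [266.72264631 223.38422392] [337.71763085 207.49449036] [ 0.53381889 -0.22526039  0.05565252] [ 0.53167413 -0.22626359  0.067     ]
key axis deg -82.69675005675892 0.05215106908539513
top [[335, 191], [341, 191], [364, 226], [339, 228]] [[0.5817, -0.3537], [0.5802, -0.3645], [0.5099, -0.3958], [0.5122, -0.3512]] [ 0.5459894  -0.36630091]
-97.66451691822145 0.01085181284104714
-156.00639549087677 0.0770089132027051
87.0781076937616 0.04465914441938705
-2.0854698641422513 0.06957157261040221
side [[393, 249], [413, 277], [373, 289], [355, 260]] [[0.5799, -0.3568], [0.5792, -0.4293], [0.5088, -0.4288], [0.5095, -0.3568]] [ 0.54435546 -0.39293737]
-90.5358359159329 0.07257818845203422
179.59335362658837 0.07042499135301858
89.40571288641428 0.07198476843635727
0.07679077682361819 0.07035539764305834
[[-0.964  0.267 -0.   ]
 [ 0.267  0.964 -0.001]
 [-0.    -0.002 -1.   ]]
```

View pics/crop0.png

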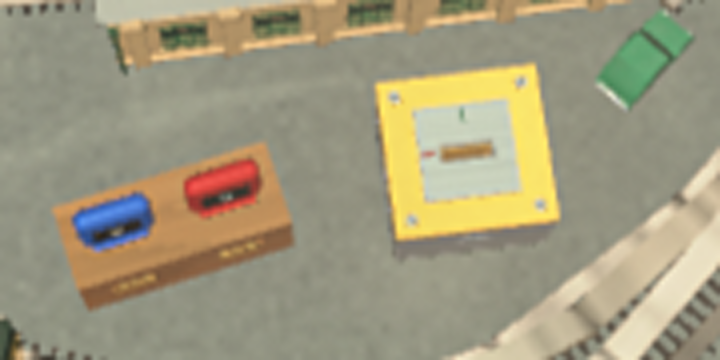

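Crop: the slot lies along image-horizontal, at about (467,151) in the crop. The red mark is at its left and the green one at the top, so the slot is roughly along world y. The red key is the right-hand one, in the hole nearer the switch. Next I work out the moves.

```bash
cat >> h.py <<'E'
def go(pos,az,s=None):
    "shift in mm / rotvec deg in tool axes to reach pos, pointing down, tool y at azimuth az deg"
    s=s or status.observe();M=R.from_quat(s['tool_rot']);a=np.radians(az)
    y=np.array([np.cos(a),np.sin(a),0]);z=np.array([0,0,-1.]);G=R.from_matrix(np.c_[np.cross(y,z),y,z])
    return np.r_[M.inv().apply(np.array(pos)-s['tool_pos'])*1e3,np.degrees((M.inv()*G).as_rotvec())].round(1).tolist()
E
python3 - <<'E'
from h import *
print(go([.5,.22,.25],42)); print(go([.54,-.277,.19],7.3))
E
```

```text
[-423.0, -303.9, 3.0, -0.1, 0.0, 32.5]
[-594.4, -772.0, 63.7, -0.1, 0.1, 67.2]
```

Call:
play_rows(moves=[[-53, -38, 0, 0, 0, 4], [-106, -76, 0, 0, 0, 8], [-159, -114, 0, 0, 0, 12], [-212, -152, 0, 0, 0, 16], [-265, -190, 0, 0, 0, 20], [-318, -228, 0, 0, 0, 24], [-370, -266, 0, 0, 0, 28], [-423, -304, 3, 0, 0, 32.5]], jaw=60)

```text
t: 1.15
tool_pos: [0.488, 0.235, 0.2512]
tool_rot: [0.408, 0.913, 0.0, 0.0]
ft_force: [0.3, 0.8, -0.3]
opening: 0.0601
grasp_force: 0.0
```

```bash
python3 - <<'E'
from h import *
print(status.observe()['joint_pos'].__str__(),go([.54,-.277,.19],7.3))
E
```

```text
[-0.85927304  0.21816337  0.38871435  1.80815029 -0.09121387  1.13187794
  0.29049078] [-416.0, -303.0, 60.9, 0.0, -0.0, 34.6]
```

Call:
play_rows(moves=[[-52, -37, 7, 0, 0, 4], [-104, -74, 15, 0, 0, 9], [-156, -111, 22, 0, 0, 13], [-207, -148, 30, 0, 0, 17], [-259, -185, 38, 0, 0, 22], [-311, -222, 45, 0, 0, 26], [-362, -258, 53, 0, 0, 30], [-404, -288, 61, 0, 0, 35]])

```text
t: 2.15
tool_pos: [0.5435, -0.2579, 0.1897]
tool_rot: [0.663, 0.748, 0.0, 0.0]
ft_force: [1.5, 0.7, 0.6]
opening: 0.0597
grasp_force: 0.0
```

Call:
play_rows(moves=[[0, 0, 0, 0, 0, 0], [0, 0, 0, 0, 0, 0], [0, 0, 0, 0, 0, 0]])

```text
t: 2.52
tool_pos: [0.5438, -0.2542, 0.1899]
tool_rot: [0.662, 0.75, 0.001, -0.0]
ft_force: [0.9, 0.3, 0.5]
opening: 0.0598
grasp_force: 0.0
```

```bash
python3 - <<'E'
from h import *
m=imaging.camera_model("wrist");im=imaging.snapshot("wrist");cv2.imwrite("pics/w1.png",im)
print(m["xyz"],proj(m,[.54,-.277,.062]),proj(m,[.544,-.393,.046]))
np.save("w1.npy",np.r_[np.array(m["xyz"]),np.array(m["rotation"])])
print(status.observe()['joint_pos'],go([.54,-.277,.19],7.3))
E
```

```text
[ 0.53389142 -0.17567074  0.31035013] [303.60373184 255.66724566] [293.47075744 366.19346526]
[-0.15317487  0.44461884  0.68976717  1.74598945 -0.31963508  1.06594779
  0.77097923] [-22.2, -6.7, 0.0, 0.0, -0.1, -0.1]
```

View pics/w1.png

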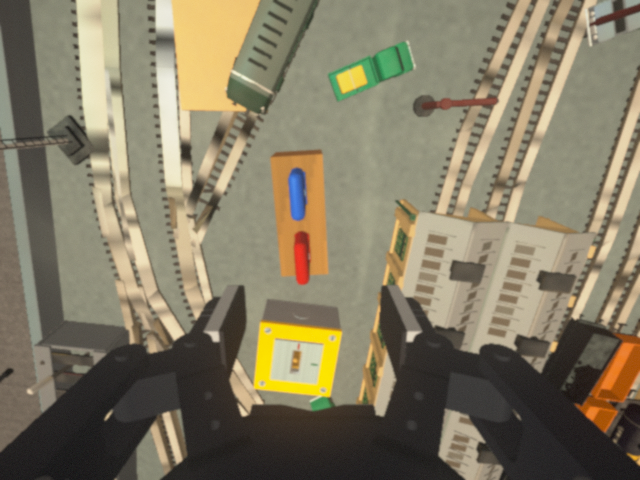

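Wrist view: the red head is at (302,258), the blue at (297,194), the block at (300,214) and the keyhole at (296,359). The gripper fingers are clear of everything.

```bash
cat > meas.py <<'E'
from h import *
import sys
def meas(m,im):
    out={}
    for c in("red","blue"):
        b=blobs(im,c,(280,150,330,300))[0];p=b[:,0]
        W=np.array([plane(m,q,.070)[:2] for q in p]);r=cv2.minAreaRect((W*1e4).astype(np.float32))
        out[c]=cen(b);print(c,out[c],plane(m,out[c],.070),[np.array(r[0])/1e4,np.array(r[1])/10,r[2]])
    d=plane(m,out['red'],.07)-plane(m,out['blue'],.07);print('axis',np.degrees(np.arctan2(d[1],d[0])),np.linalg.norm(d))
E
python3 - <<'E'
from meas import *
m=imaging.camera_model("wrist");v=np.load("w1.npy");m["xyz"],m["rotation"]=v[:3],v[3:]
im=cv2.imread("pics/w1.png");meas(m,im)
w=blobs(im,"wood",(268,145,335,285))[0];W=np.array([plane(m,q,.042)[:2] for q in w[:,0]])
r=cv2.minAreaRect((W*1e4).astype(np.float32));print('block',np.array(r[0])/1e4,r[1],r[2])
y=cv2.convexHull(blobs(im,"yellow",(245,315,350,405))[0])[:,0];W=np.array([plane(m,q,.046)[:2] for q in y])
r=cv2.minAreaRect((W*1e4).astype(np.float32));print('lid',np.array(r[0])/1e4,r[1],r[2])
k=mask(im[335:380,280:315],"wood");cs,_=cv2.findContours(k,0,1);c=max(cs,key=cv2.contourArea)
print('slot',cen(c)+[280,335],plane(m,cen(c)+[280,335],.046),cv2.minAreaRect(c))
E
```

```text
red [301.52921811 257.18353909] [ 0.53841002 -0.27514011  0.07      ] [array([ 0.53890352, -0.27621396]), array([11.021035  , 41.99516296]), 9.830121040344238]
blue [296.0587355  195.47661803] [ 0.52915459 -0.22901615  0.07      ] [array([ 0.52912095, -0.22869749]), array([ 8.03165283, 33.9274353 ]), 10.965621948242188]
axis -78.65347764976846 0.047043410765758416
block [ 0.53385718 -0.25216885] (400.5243835449219, 1035.4349365234375) 10.486270904541016
lid [ 0.54565039 -0.38640552] (744.2314453125, 728.002197265625) 89.41705322265625
slot [295.77333333 354.41333333] [ 0.54467341 -0.37998353  0.046     ] ((15.5, 19.5), (5.0, 5.0), 90.0)
```

```bash
python3 - <<'E'
from h import *
print(go([.5385,-.2766,.070],10.6))
E
```

```text
[-21.7, -8.2, 120.0, 0.0, -0.1, -3.4]
```

Call:
play_rows(moves=[[-21.7, -8.2, 0, 0, 0, -3.4], [-21.7, -8.2, 0, 0, 0, -3.4], [-21.7, -8.2, 30, 0, 0, -3.4], [-21.7, -8.2, 50, 0, 0, -3.4], [-21.7, -8.2, 60, 0, 0, -3.4], [-21.7, -8.2, 60, 0, 0, -3.4]], jaw=40)

```text
t: 3.32
tool_pos: [0.5376, -0.2783, 0.1294]
tool_rot: [0.64, 0.768, -0.0, -0.001]
ft_force: [0.4, -0.7, -0.2]
opening: 0.0402
grasp_force: 0.0
```

```bash
python3 - <<'E'
from h import *
m=imaging.camera_model("wrist");im=imaging.snapshot("wrist");cv2.imwrite("pics/w2.png",im)
print(proj(m,[.5385,-.2766,.079]))
for c in("red","blue"):
    b=blobs(im,c,(200,100,420,400))[0];p=cen(b);print(c,p,plane(m,p,.072),cv2.boundingRect(b),cv2.minAreaRect(b))
print(status.observe()['tool_pos'],go([.5385,-.2766,.070],10.6))
E
```

```text
[314.59046586 269.38688292]
red [313.99434496 261.2981464 ] [ 0.53789791 -0.27497265  0.072     ] (306, 227, 17, 70) ((314.0, 261.5), (69.0, 16.0), 90.0)
blue [313.60888645 175.78167855] [ 0.52904937 -0.22834632  0.072     ] (306, 143, 17, 66) ((314.0, 175.5), (16.0, 65.0), 0.0)
[ 0.53797365 -0.27877202  0.13018135] [2.0, 0.9, 60.2, 0.0, 0.0, -0.2]
```

View pics/w2.png

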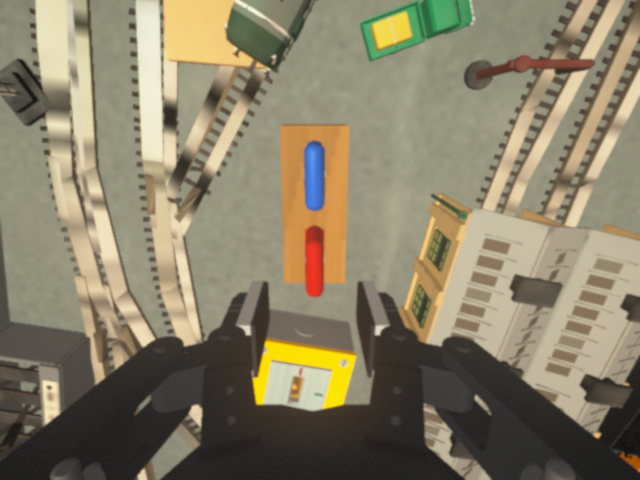

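Block and keys are vertical in the picture. The red head is centred at column 314, midway between the fingers at 262 and 366, so I descend and grip.

Call:
play_rows(moves=[[1, 0.8, 15, 0, 0, 0], [1, 0.8, 30, 0, 0, 0], [1, 0.8, 45, 0, 0, 0], [1, 0.8, 55, 0, 0, 0], [1, 0.8, 60, 0, 0, 0], [1, 0.8, 60, 0, 0, 0]])

```text
t: 4.12
tool_pos: [0.5382, -0.2778, 0.0697]
tool_rot: [0.64, 0.768, -0.0, -0.0]
ft_force: [-0.4, -0.2, -0.8]
opening: 0.0401
grasp_force: 0.0
```

Call:
play_rows(moves=[[0, 0, 0, 0, 0, 0], [0, 0, 0, 0, 0, 0], [0, 0, 0, 0, 0, 0], [0, 0, 0, 0, 0, 0], [0, 0, 0, 0, 0, 0], [0, 0, 0, 0, 0, 0]], jaw=4, force=70)

```text
t: 4.88
tool_pos: [0.5389, -0.278, 0.0707]
tool_rot: [0.64, 0.768, 0.0, 0.001]
ft_force: [0.3, 0.5, 5.8]
opening: 0.0088
grasp_force: 68.9
```

Call:
play_rows(moves=[[0, 0, -5, 0, 0, 0], [0, 0, -15, 0, 0, 0], [0, 0, -28, 0, 0, 0], [0, 0, -40, 0, 0, 0], [0, 0, -55, 0, 0, 0], [0, 0, -65, 0, 0, 0], [0, 0, -65, 0, 0, 0]], force=90)

```text
t: 5.75
tool_pos: [0.5389, -0.278, 0.1361]
tool_rot: [0.64, 0.768, 0.0, 0.001]
ft_force: [0.1, 0.2, 0.5]
opening: 0.0084
grasp_force: 88.4
```

```bash
python3 - <<'E'
from h import *
for n in("wrist","side","top"):
    m=imaging.camera_model(n);im=imaging.snapshot(n);cv2.imwrite(f"pics/{n}3.png",im)
    s=status.observe()
    p=proj(m,s['tool_pos']-[0,0,.011]);print(n,p,proj(m,s['tool_pos']-[0,0,.065]))
    if n=="wrist":
        y=blobs(im,"yellow",(200,280,420,450))[0];print(cv2.boundingRect(y));W=im
    if n=="side": x,yy=p.astype(int);C=cv2.resize(im[yy-60:yy+90,x-75:x+75],(480,480))
cv2.imwrite("pics/c3.png",np.hstack([W[:,200:500],C]))
print(s['tool_pos'],go([.5445,-.392,.135],0))
E
```

```text
wrist [311.35422421 308.77130701] [311.43244963 259.74177018]
(319, 374, 14, 37)
side [352.21112964 192.10230217] [351.91902525 217.10121755]
top [293.67626361 206.4908018 ] [295.37116551 215.73374915]
[ 0.53802586 -0.27741456  0.13455915] [-113.9, -14.3, -0.5, -0.0, -0.0, 10.4]
```

View pics/c3.png

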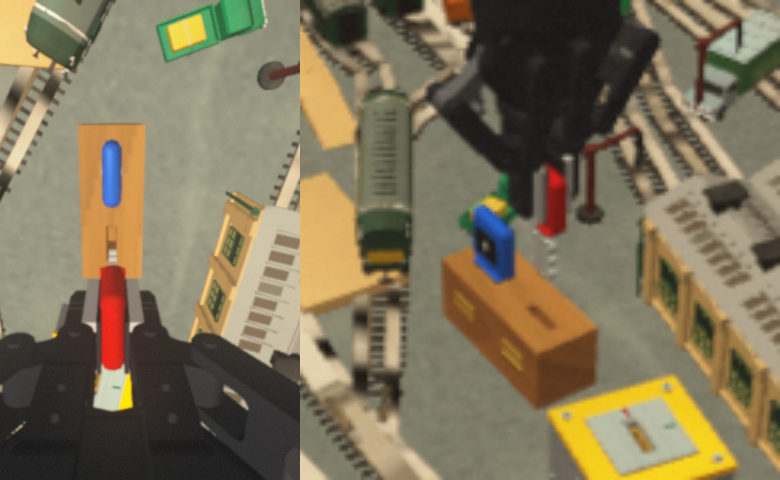

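Right half: the red key is out, hanging straight, blade down in the jaws. The blue key is undisturbed, and the empty hole and the keyhole are both visible. Next I pin down the keyhole relative to the block in each camera.

```bash
python3 - <<'E'
from h import *
T,S=imaging.camera_model("top"),imaging.camera_model("side")
m=dict(imaging.camera_model("wrist"));v=np.load("w1.npy");m["xyz"],m["rotation"]=v[:3],v[3:]
def quad(M,im,col,roi,z):
    k=mask(im,col);x0,y0,x1,y1=roi;q=np.zeros_like(k);q[y0:y1,x0:x1]=k[y0:y1,x0:x1]
    q=cv2.morphologyEx(q,cv2.MORPH_OPEN,np.ones((2,2)));p=cv2.findNonZero(q);h=cv2.convexHull(p)
    W=np.array([plane(M,a,z)[:2] for a in h[:,0]]);r=cv2.minAreaRect((W*1e4).astype(np.float32));print(col,np.array(r[0])/1e4,np.array(r[1])/10,r[2])
def slot(M,im,roi):
    x0,y0,x1,y1=roi;g=cv2.resize(im[y0:y1,x0:x1],None,fx=6,fy=6,interpolation=2)
    h=cv2.cvtColor(g,cv2.COLOR_BGR2HSV);k=((h[...,1]>75)&(h[...,0]>8)&(h[...,0]<25)).astype(np.uint8)
    cs,_=cv2.findContours(k,0,1);c=max(cs,key=cv2.contourArea);r=cv2.minAreaRect(c)
    p=(np.array(r[0])+.5)/6-.5+[x0,y0];print('  slot',p,np.array(r[1])/6,r[2],plane(M,p,.046)[:2]);return p
im={n:cv2.imread(f"pics/{n}.png") for n in("top0","side0","side3","w1")}
quad(T,im["top0"],"yellow",(328,180,388,236),.046);a=slot(T,im["top0"],(346,200,370,216))
quad(S,im["side3"],"yellow",(345,240,425,300),.046);b=slot(S,im["side3"],(372,258,398,280))
quad(m,im["w1"],"yellow",(245,315,350,405),.046);c=slot(m,im["w1"],(285,343,308,378))
print(tri(ray(T,a),ray(S,b)),tri(ray(T,a),ray(S,b),ray(m,c)))
# known hole (0.5385,-0.277,.042) & key-head
print('hole proj side',proj(S,[.5385,-.277,.042]),'top',proj(T,[.5385,-.277,.042]))
C=cv2.resize(im["side3"][195:300,310:430],(480,420),interpolation=2)
C2=cv2.resize(im["w1"][300:405,235:305],(280,420),interpolation=2)
cv2.imwrite("pics/c4.png",np.hstack([C,C2]))
E
```

```text
yellow [ 0.54412476 -0.36328345] [70.88760986 21.26283264] 0.08027442544698715
  slot [356.14188131 207.39339511] [ 3.23592377 12.73473612] 82.99872589111328 [ 0.54595125 -0.387048  ]
yellow [ 0.54425303 -0.39528506] [73.27752075 73.15488281] 89.40673065185547
  slot [383.05465444 268.58015951] [10.03991318  3.58657742] 55.7131233215332 [ 0.54349415 -0.39331061]
yellow [ 0.54669868 -0.38745042] [74.33673706 72.97510376] 89.33580780029297
  slot [295.8321317  359.79203924] [ 8.3986969 19.2282397] 9.334999084472656 [ 0.5453704  -0.38576047]
[ 0.54718952 -0.38758527  0.03982014] [ 0.54620747 -0.3884133   0.04168674]
hole proj side [351.83790542 229.09810232] top [295.9011933  219.82763319]
```

View pics/c4.png

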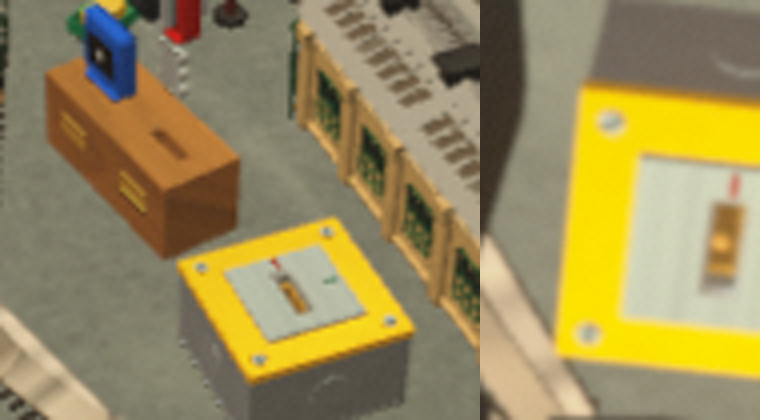

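Crop: the empty block hole is at side pixel (352.8,231.3), against a predicted (351.8,229.1). Applying that offset to the slot at (383.3,268), the three cameras agree on a keyhole at about (0.545,-0.387).

```bash
python3 - <<'E'
from h import *
S=imaging.camera_model("side");print(plane(S,[382.4,265.8],.046),status.observe()['tool_pos'],go([.5450,-.3872,.135],-0.6))
E
```

```text
[ 0.5453735 -0.3869795  0.046    ] [ 0.53802586 -0.27741456  0.13455915] [-109.2, -12.9, -0.5, -0.0, -0.0, 11.0]
```

Call:
play_rows(moves=[[-25, -3, -2, 0, 0, 3], [-50, -6, -2, 0, 0, 6], [-75, -9, -2, 0, 0, 9], [-100, -12, -2, 0, 0, 11], [-109, -13, 0, 0, 0, 11], [-109, -13, 10, 0, 0, 11], [-109, -13, 19, 0, 0, 11], [-109, -13, 19, 0, 0, 11]])

```text
t: 6.9
tool_pos: [0.545, -0.3853, 0.1144]
tool_rot: [0.71, 0.704, 0.0, -0.002]
ft_force: [-0.4, -0.5, -0.0]
opening: 0.0086
grasp_force: 88.4
```

```bash
python3 - <<'E'
from h import *
for n in("side","wrist"):
    m=imaging.camera_model(n);im=imaging.snapshot(n);cv2.imwrite(f"pics/{n}5.png",im)
    s=status.observe();t=s['tool_pos']
    print(n,'slot',proj(m,[.545,-.3872,.046]),'tip',proj(m,t-[0,0,.0627]),'head',proj(m,t-[0,0,.0087]))
    if n=="side": A=cv2.resize(im[195:300,330:435],(480,480),interpolation=2)
    else: B=im[:,150:470]
cv2.imwrite("pics/c5.png",np.hstack([A,B]));print(t,go([.545,-.3872,.115],-.6),s['ft_force'])
E
```

```text
side slot [382.25306032 265.94646388] tip [382.22695511 262.5287933 ] head [383.74496521 237.52993005]
wrist slot [312.02546328 260.44272899] tip [312.71182819 264.06276132] head [312.71517076 315.38855563]
[ 0.54541197 -0.38643462  0.11578643] [-0.8, -0.4, 0.8, -0.0, -0.0, 0.0] [ 0.26970461 -0.36341807 -0.05793382]
```

View pics/c5.png

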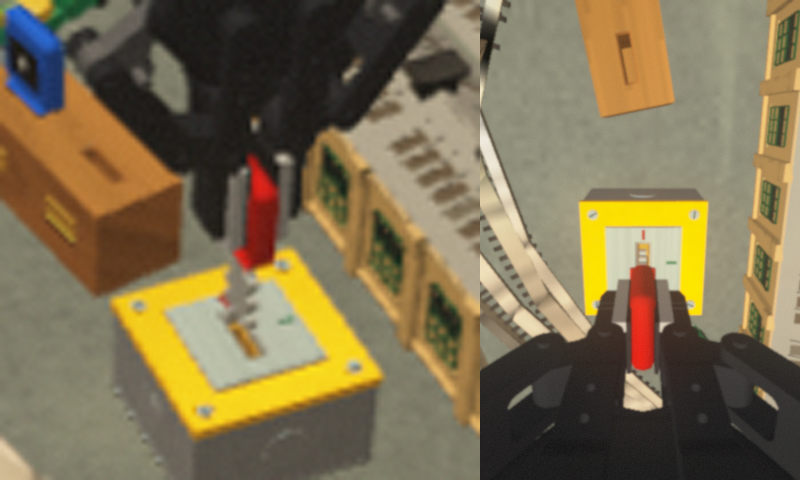

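Side crop: the blade tip at about (240,320) is just above the slot centre (244,334). In the wrist view the key is in line with the slot at column 643. Now I lower it in.

Call:
play_rows(moves=[[-0.6, -0.2, 4, 0, 0, 0], [-0.6, -0.2, 8, 0, 0, 0], [-0.6, -0.2, 11, 0, 0, 0], [-0.6, -0.2, 14, 0, 0, 0], [-0.6, -0.2, 17, 0, 0, 0], [-0.6, -0.2, 17, 0, 0, 0]])

```text
t: 7.75
tool_pos: [0.5449, -0.3877, 0.0987]
tool_rot: [0.711, 0.703, -0.0, -0.0]
ft_force: [-0.3, 0.3, -0.3]
opening: 0.0086
grasp_force: 88.4
```

Call:
play_rows(moves=[[0, 0, 3, 0, 0, 0], [0, 0, 6, 0, 0, 0], [0, 0, 8, 0, 0, 0], [0, 0, 10, 0, 0, 0], [0, 0, 12, 0, 0, 0], [0, 0, 12, 0, 0, 0]], force=110)

```text
t: 8.5
tool_pos: [0.5451, -0.3874, 0.0865]
tool_rot: [0.711, 0.703, 0.0, -0.0]
ft_force: [1.5, 1.4, -0.9]
opening: 0.0084
grasp_force: 110.1
```

Call:
play_rows(moves=[[0, 0, 3, 0, 0, 0], [0, 0, 5, 0, 0, 1], [0, 0, 7, 0, 0, -1], [0, 0, 9, 0, 0, 1], [0, 0, 11, 0, 0, 0], [0, 0, 12.5, 0, 0, 0], [0, 0, 12.5, 0, 0, 0]])

```text
t: 9.38
tool_pos: [0.5449, -0.388, 0.0748]
tool_rot: [0.711, 0.703, 0.0, -0.0]
ft_force: [-0.8, 0.8, 3.4]
opening: 0.0085
grasp_force: 111.1
```

Call:
play_rows(moves=[[0, 0, 1, 0, 0, 0.5], [0, 0, 1.5, 0, 0, -0.5], [0, 0, 2, 0, 0, 0], [0, 0, 2, 0, 0, 0]])

```text
t: 9.88
tool_pos: [0.5451, -0.3883, 0.0747]
tool_rot: [0.711, 0.703, 0.001, 0.0]
ft_force: [-3.1, 4.1, 13.8]
opening: 0.0086
grasp_force: 112.5
```

```bash
python3 - <<'E'
from h import *
im=imaging.snapshot("side");w=imaging.snapshot("wrist")
A=cv2.resize(im[195:300,330:435],(480,480),interpolation=2)
cv2.imwrite("pics/c6.png",np.hstack([A,w[:,150:470]]));s=status.observe();print(s['tool_pos'],s['ft_force'],s['torque'],s['joint_pos'])
E
```

```text
[ 0.54507658 -0.38828631  0.07472138] [-2.90607358  3.20714111 13.65316769] [ 0.82952231  0.55665702 -0.00725868] [ 0.12638327  0.69688228  0.62980214  1.65805485 -0.48548088  0.94756294
  0.92358711]
```

View pics/c6.png

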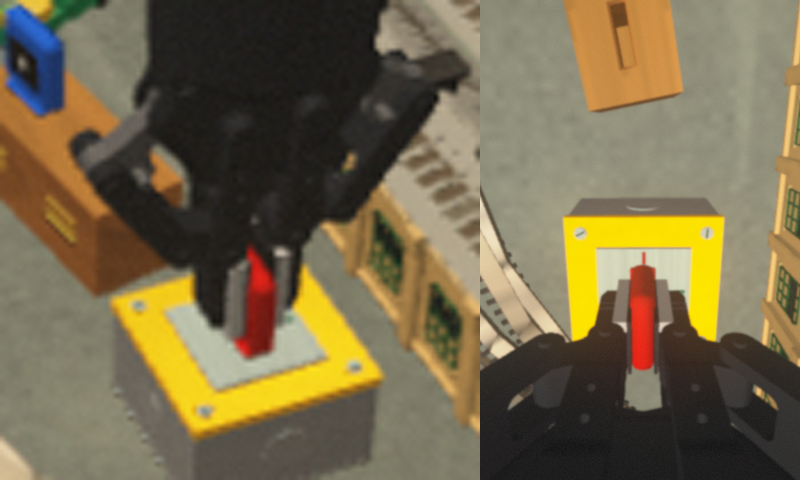

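The key is home: the shoulder is on the plate, and the push rises to 14 N with no further travel at z = 0.0747. Now the clockwise turn, which is positive about tool z.

Call:
play_rows(moves=[[0, 0, -0.5, 0, 0, 3], [0, 0, -0.5, 0, 0, 8], [0, 0, -0.5, 0, 0, 14], [0, 0, -0.5, 0, 0, 20], [0, 0, -0.5, 0, 0, 26], [0, 0, -0.5, 0, 0, 32], [0, 0, -0.5, 0, 0, 38], [0, 0, -0.5, 0, 0, 44]])

```text
t: 10.98
tool_pos: [0.5457, -0.3888, 0.0748]
tool_rot: [0.923, 0.384, 0.001, 0.001]
ft_force: [0.1, 1.4, 9.2]
opening: 0.0082
grasp_force: 111.7
```

```bash
python3 - <<'E'
from h import *
s=status.observe();print(s['tool_pos'],s['ft_force'],s['torque'],s['joint_pos'],go([.545,-.388,.074],-.6))
E
```

```text
[ 0.54569361 -0.38879897  0.07478673] [0.05083799 1.39198799 9.15379973] [0.32025396 0.15630548 0.15165408] [ 0.01871355  0.76749473  0.81293234  1.66036398 -0.64360436  0.99857146
  0.27150317] [0.1, -1.1, 0.8, 0.1, 0.0, -44.2]
```

Call:
play_rows(moves=[[0, 0, 0, 0, 0, 7], [0, 0, 0, 0, 0, 14], [0, 0, 0, 0, 0, 21], [0, 0, 0, 0, 0, 28], [0, 0, 0, 0, 0, 35], [0, 0, 0, 0, 0, 42], [0, 0, 0, 0, 0, 48], [0, 0, 0, 0, 0, 50]])

```text
t: 11.98
tool_pos: [0.5457, -0.3889, 0.0748]
tool_rot: [0.999, -0.041, 0.001, 0.001]
ft_force: [-0.2, 1.8, 10.1]
opening: 0.0084
grasp_force: 112.0
```

```bash
python3 - <<'E'
from h import *
s=status.observe();print(s['tool_pos'],s['ft_force'],s['torque'],s['joint_pos'],go([.545,-.388,.074],-.6))
im=imaging.snapshot("side");w=imaging.snapshot("wrist")
cv2.imwrite("pics/c7.png",np.hstack([cv2.resize(im[190:310,205:435],(460,240),interpolation=2),cv2.resize(w,(320,240))]))
E
```

```text
[ 0.54569111 -0.38886596  0.07478638] [-0.16867819  1.78053739 10.14332018] [0.35609749 0.10845011 0.15487808] [-0.07744249  0.86940758  1.00475467  1.66263252 -0.81813281  1.08242551
 -0.47426438] [-0.8, -0.8, 0.8, 0.2, 0.0, -94.1]
```

View pics/c7.png

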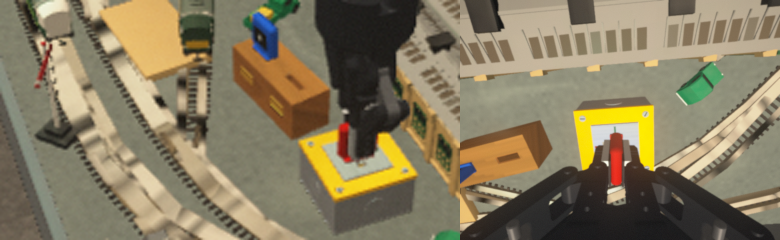

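The signal arm is lowered and the key is turned about 94°. I take up the remaining play against the stop.

Call:
play_rows(moves=[[0, 0, 0, 0, 0, 2], [0, 0, 0, 0, 0, 4], [0, 0, 0, 0, 0, 6], [0, 0, 0, 0, 0, 6], [0, 0, 0, 0, 0, 6]])

```text
t: 12.7
tool_pos: [0.5457, -0.3889, 0.0748]
tool_rot: [0.996, -0.092, 0.001, 0.001]
ft_force: [-1.3, 2.0, 10.2]
opening: 0.0082
grasp_force: 111.8
```

```bash
python3 - <<'E'
from h import *
s=status.observe();print(s['tool_pos'],s['ft_force'],s['torque'],s['opening'],go([.545,-.388,.074],-.6))
for f,n in(("pics/side0.png",0),(None,1)):
    im=cv2.imread(f) if f else imaging.snapshot("side")
    b=blobs(im,"red",(205,205,250,235))[0];print(cv2.fitLine(b,2,0,.01,.01).ravel(),cv2.boundingRect(b))
E
```

```text
[ 0.54567974 -0.38888659  0.07480476] [-1.28267235  2.01174987 10.15674568] [0.31926962 0.08849982 0.32479611] 0.00822455906761975 [-0.8, -0.7, 0.8, 0.2, -0.0, -99.9]
[  0.69483113  -0.71917295 225.68       218.96      ] (221, 214, 11, 11)
[  0.2912051  -0.9566606 227.51428   220.51428  ] (225, 212, 6, 18)
```

```bash
python3 -c "
from rig import env
print(env.hand_in())"
```

```text
the job is handed in; nothing more can be done
None
```

I pushed the red key home, turned it clockwise against its stop (tool turned 100°, including the key's play) and handed in at about 13 s of the 54 s limit, with the key still gripped and held and the signal arm lowered; I don't know the verdict, as the hand-in returned none.

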